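# Sweep the loose desk pieces into the catch rail

### The arm

A 7-joint arm with a two-finger parallel gripper is mounted at the origin on the work surface. World frame = base frame: x ahead of the robot, y to its left, z up, the work surface at z = 0. Lengths are in m, angles in rad, forces in N, time in s.
With the tool pointing down it reaches from about 0.4 to 0.85 m from the base axis. Payload 10.4 kg.
Tool frame: the origin (TCP) lies on the centre line of the jaws, within the pads' length; the fingertips stand 14 mm ahead of it and the grasp point (between the pads) lies 5 mm behind it; z points along the fingers, y is the direction in which the jaws open and shut (so a half turn about z gives the same grasp; the last joint's range is limited). The gripper opens to 85 mm and grips with 20 to 120 N. Pads are 22 mm wide; open, the fingers measure 114 mm over their backs; the gripper's body (76 mm by 85 mm) begins 54 mm behind the grasp point. The pads swing forward as they close: fully open they stand 13 mm farther back than shut.
Start: joints at [1.106, 0.332, -0.065, 1.46, 0.022, 1.35, -0.088], TCP at [0.267, -0.565, 0.245] pointing down, gripper open.
Joint ranges: [-2.6, 2.6], [-0.5, 2.12], [-1.47, 1.34], [0.16, 2.42], [-1.27, 4.41], [0.06, 2.06], [-2.6, 2.6]. Speed limits (rad/s): [2.22, 2.22, 2.79, 2.79, 3.14, 3.14, 3.14].

### API

Orientations are given as a rotation vector (axis times angle).
In Python, from workcell import sense, camera, get_calibration, finish_job, search_frame, regions_of, mark_of gives the robot as it stands.
- The arm moves only by the tool apply_moves, never from a script. Its argument "increments" is a list of rows, each a list of 7 numbers: the opening, from -1 (shut) to 1 (fully open), then the shift along the tool's x, y, z in mm, then the turn, a rotation vector about the tool's x, y, z in degrees. A call has exactly 10 rows; each row is the pose to reach, as a shift and turn from the pose measured when the call began, along the tool's axes at that moment; what a row does not reach only later rows make up. A row lasts 1/12 s, in which the tool goes at most 41.7 mm and 7.16 degrees, less where a joint would pass 70% of its speed; a pose out of reach is approached as far as the arm can. A call with a gripper value outside its range is refused whole. The fingers move at their own pace and stop on an object; "newtons" is the grip in N (left out, the last holds). Time passes only in rows, so rows that repeat a pose let the fingers close, or fill a call up. It gives the time, the measured TCP pose, the force and the opening at its end, in the units of the state.
- sense(): the state, without advancing time (a new reading comes with each control period).
- camera(name): name is "side" or "top" or "wrist"; returns the picture (384x512x3 uint8, blue, green, red); there is no depth.
- get_calibration(name): a dict with "fx", "fy", "cx", "cy" (pixels), "position" and "attitude" of the camera in the world. Camera axes: x right, y down, z forward; pixel columns grow to the right and rows downward; lengths in m; the calibration is good to about 2 mm. A picture is of the moment at which its call begins: read the wrist's pose just before it. get_calibration takes no time and is no camera call; for the wrist camera it gives the pose at the moment of the call.
- finish_job(): hands the job in, once; it reports no verdict.
Trained networks look in the newest picture that a camera, given by its name, has taken for a name from the list of things; names that differ only in an ending like _2 or _b are one class to them, and where a whole thing is asked for, a point or a joint stands for the part that bears it (a point fixed in the world has none). Each returns a list of dicts, best first, with "conf" (0 to 1); they miss things now and then, are a little off and sometimes report something else, mostly with a low value. They report only what shows in the picture. A call takes as long as a camera call.
- search_frame(camera, label): "rect" ([left, top, right, bottom] in pixels, round what is visible of it).
- regions_of(camera, label): "pixels" (384x512 bool, what is visible of it) and "rect" ([left, top, right, bottom] in pixels, round what is visible of it).
- mark_of(camera, label): "at" ([column, row] in pixels: a listed point, or the origin of a listed thing).
The state is a dict: "clock": time; "qpos": joint angles; "joint_vel": joint speeds; "joint_torque": joint torques, N m; "position": TCP position; "ee_rot": TCP orientation; "ft_force": force on the tool from outside, world axes, zero at the start; "wrist_torque": the same for the moment, N m; "opening": finger opening in m.
Only numpy, scipy, OpenCV 4.12 (cv2) and the standard library are available. Lean on these libraries where they do the work, as an engineer would, in place of code of your own. Each camera call takes 0.05 s, during which the arm holds its last target.

### The job

Clear the drawing space: with the fingertips, sweep the eraser, the pencil sharpener and the round magnet across the desk into the three-sided aluminium catch rail through its open side, well in, so that all three lie flat inside the rail and none sticks out of its mouth. Only push them along the desk, never lift or tip them up, and leave the glass cube, the clip, the pencil, the red box and the notebook where they are.

Things in the scene. Friction and masses are not known exactly. Their poses are not given: they have to be found in the camera images.
- rail: Fixed three-sided aluminium strip on the desk, open towards the robot, no floor or sill. Walls 16 mm high, 4 mm thick; inside 260 mm wide, 110 mm deep. Origin: centre of the inside, desk height; x points from the open mouth (x = -55 mm) to the back wall (inner face x = +55 mm), y along the back wall (side walls' inner faces y = +-130 mm). Place and yaw (up to 0.25 rad) vary.
- eraser: Loose; starts on the desk, nearer the robot than the rail, at any yaw. White block eraser in a cardboard sleeve, 36 (x) x 26 (y) x 14 mm high, about 30 g. Origin: centre of its underside, z up. 
- sharpener: Loose; starts on the desk, nearer the robot than the rail, at any yaw. Grey plastic block pencil sharpener with a steel blade screwed on top, 30 (x) x 26 (y) x 15 mm high, about 30 g. Origin: centre of its underside, z up. 
- magnet: Loose; starts on the desk, nearer the robot than the rail, at any yaw. Round dark steel board magnet (does not stick to anything here), 32 mm diameter, 13 mm high, about 45 g. Origin: centre of its underside, z up. 
- cube: Bystander, loose, to be left where it is. Clear glass cube of 36 mm. Origin: centre of its underside, z up. It and the clip stand in the two gaps between the three pieces, a little nearer the robot.
- clip: Bystander, loose, to be left where it is. Small aluminium spring clip lying flat, empty, about 40 (x) x 34 (y) x 19 mm high. Origin on the desk under its middle, z up.
- pencil: Bystander, loose, to be left where it is. Black mechanical pencil lying on the desk on the robot's right, 138 mm long (along x), 10 mm thick. Origin on the desk under its middle, z up.
- geobox: Bystander, loose, to be left where it is. Red plastic geometry set box with closed sliding lid, 190 (x) x 85 (y) x 24 mm high, on the robot's left. Origin: centre of its underside, z up. 
- notebook: Bystander, loose, to be left where it is. Blue notebook, 212 (x) x 150 (y) x 15 mm high, on the right. Origin: centre of its underside, z up. 

How it is judged:
At the end, for the whole second after the job is handed in: The eraser, sharpener and magnet lie flat and at rest on the desk inside the catch rail: each origin is at least 18 mm past the rail's open mouth and between its three walls. Neither cube, clip, pencil, red box nor notebook has shifted by more than 15 mm (x of eraser in the frame of rail between -0.037 and 0.06 m and y of eraser in the frame of rail between -0.13 and 0.13 m and height (world z) of each of eraser, sharpener, magnet below 0.004 m and angle between each of eraser, sharpener, magnet's own z axis and vertical below 0.1 rad and linear speed of each of eraser, sharpener, magnet below 0.01 m/s and x of sharpener in the frame of rail between -0.037 and 0.06 m and y of sharpener in the frame of rail between -0.13 and 0.13 m and x of magnet in the frame of rail between -0.037 and 0.06 m and y of magnet in the frame of rail between -0.13 and 0.13 m and distance of each of cube, clip, pencil, geobox, notebook from where it was at the start of the episode below 0.015 m); the robot touches nothing.
It fails at once if the eraser is lifted off the desk or tipped up (height (world z) of eraser above 0.01 m or angle between eraser's own z axis and vertical above 0.5 rad).
It fails at once if the sharpener is lifted off the desk or tipped up (height (world z) of sharpener above 0.01 m or angle between sharpener's own z axis and vertical above 0.5 rad).
It fails at once if the magnet is lifted off the desk or tipped up (height (world z) of magnet above 0.01 m or angle between magnet's own z axis and vertical above 0.5 rad).
It fails at once if the glass cube or the clip is shifted by more than 15 mm or lifted (distance of any of cube, clip from where it was at the start of the episode above 0.015 m).
It fails at once if another bystander (pencil, red box or notebook) is shifted by more than 15 mm or lifted (distance of any of pencil, geobox, notebook from where it was at the start of the episode above 0.015 m).
It also fails if it takes over 72 s, if anything falls off the work surface, if the arm or the gripper's body presses on something with over 40 N, if the wrist force passes 120 N, or if a joint passes its speed limit or range.

## Working session

There is one attempt and no reset: what is moved stays moved. The work goes in short steps, Python scripts to look and compute and a tool call to move; the robot and the scene stay as the last step left them, time stands still between calls to the robot, and variables do not carry over. Pictures are saved under pics/ and viewed, and the job is handed in when it is done.

Besides the shell and the picture viewer there is one more tool, called by a JSON object that holds its "name" and its "arguments". apply_moves: Moves the arm, as the interface text tells. Its arguments: {"type":"object","properties":{"increments":{"type":"array","items":{"type":"array","items":{"type":"number"}}},"newtons":{"type":"number"}},"required":["increments"]}

```bash
mkdir -p pics; ls; python3 - <<'E'
from workcell import *
import cv2
s=sense(); print({k:s[k] for k in ('clock','position','ee_rot','opening','ft_force')})
for n in ('top','side'):
    im=camera(n); cv2.imwrite(f'pics/{n}0.png',im); c=get_calibration(n); print(n,c)
E
```

```text
pics
{'clock': 0.0, 'position': array([ 0.26708357, -0.56466715,  0.24452396]), 'ee_rot': array([-3.06392266e+00, -6.88073897e-01,  5.42839038e-04]), 'opening': 0.08517997559524484, 'ft_force': array([0.22380848, 0.36116752, 0.45458902])}
top {'fx': 487.1760753510124, 'fy': 487.1760753510124, 'cx': 251.96825661098177, 'cy': 200.29453997106748, 'position': array([ 0.2731776 , -0.00809975,  1.28228056]), 'attitude': array([-2.00191706,  2.2363835 , -0.23473254])}
side {'fx': 437.4840736526676, 'fy': 437.4840736526676, 'cx': 245.46121546921992, 'cy': 191.69467908814798, 'position': array([-0.04933797, -0.7950917 ,  0.59706863]), 'attitude': array([-2.02572348,  0.65676457, -0.36969344])}
```

View pics/top0.png

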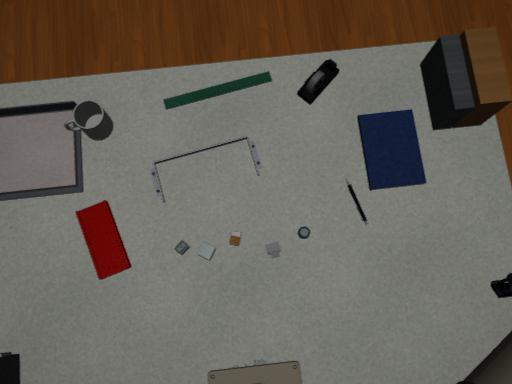

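View pics/side0.png

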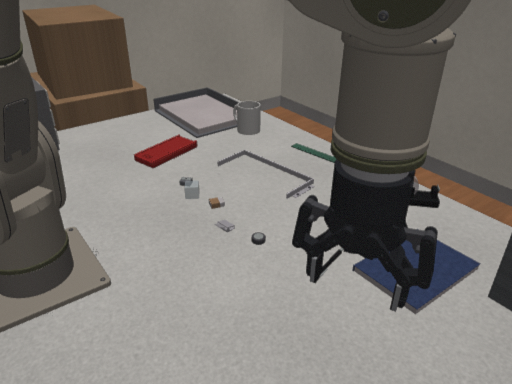

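```bash
cat > h.py <<'E'
from workcell import *
import numpy as np, cv2
from scipy.spatial.transform import Rotation as R
def ray(cal,uv,z=0.0):
    d=R.from_rotvec(cal['attitude']).apply([(uv[0]-cal['cx'])/cal['fx'],(uv[1]-cal['cy'])/cal['fy'],1])
    p=cal['position']; t=(z-p[2])/d[2]; return (p+t*d)[:2]
def proj(cal,P):
    q=R.from_rotvec(cal['attitude']).inv().apply(np.array(P)-cal['position'])
    return q[...,:2]/q[...,2:]*cal['fx']+[cal['cx'],cal['cy']]
H=dict(eraser=.014,sharpener=.015,magnet=.013,cube=.036,clip=.019,pencil=.01,geobox=.024,notebook=.015,rail=.016)
E
python3 - <<'E'
from h import *
camera('top'); c=get_calibration('top')
for n in H:
    r=regions_of('top',n)
    for k in r[:2]:
        m=k['pixels'].astype(np.uint8); cs,_=cv2.findContours(m,cv2.RETR_EXTERNAL,cv2.CHAIN_APPROX_NONE)
        if not cs: continue
        cn=max(cs,key=cv2.contourArea)[:,0]
        P=np.array([ray(c,p,H[n]*.8) for p in cn])*1000
        (ctr,sz,a)=cv2.minAreaRect(P.astype(np.float32))
        print(n,round(k['conf'],2),k['rect'],np.round(ctr),np.round(sz),round(a),'\n  ',np.round(cv2.boxPoints((ctr,sz,a))).tolist())
    q=mark_of('top',n)[:1]
    for k in q: print('   mark',round(k['conf'],2),np.round(k['at']),np.round(ray(c,k['at'])*1000))
print(sense()['clock'])
E
```

```text
eraser 0.62 [225.3, 230.7, 243.0, 246.0] [437.  12.] [27. 35.] 76 
   [[417.0, 3.0], [451.0, -5.0], [457.0, 21.0], [423.0, 29.0]]
   mark 0.5 [234. 237.] [442.  14.]
sharpener 0.67 [173.2, 244.8, 188.6, 254.1] [428. 151.] [26. 29.] 40 
   [[409.0, 154.0], [427.0, 132.0], [447.0, 149.0], [429.0, 171.0]]
   mark 0.64 [182. 249.] [425. 152.]
   mark 0.59 [302. 233.] [ 433. -168.]
cube 0.67 [197.4, 241.2, 215.0, 259.8] [410.  89.] [40. 38.] 57 
   [[384.0, 82.0], [415.0, 62.0], [437.0, 95.0], [405.0, 116.0]]
   mark 0.6 [205. 251.] [413.  92.]
clip 0.72 [265.4, 240.2, 277.9, 258.6] [395. -85.] [38. 34.] 12 
   [[373.0, -73.0], [380.0, -106.0], [417.0, -98.0], [410.0, -65.0]]
clip 0.19 [201.4, 244.1, 212.8, 258.1] [412.  89.] [34. 35.] 58 
   [[388.0, 84.0], [418.0, 65.0], [436.0, 94.0], [406.0, 113.0]]
   mark 0.57 [270. 247.] [405. -79.]
pencil 0.54 [346.2, 183.5, 367.2, 219.9] [ 499. -321.] [111.  12.] 13 
   [[444.0, -328.0], [447.0, -339.0], [555.0, -314.0], [552.0, -302.0]]
   mark 0.74 [353. 200.] [ 505. -316.]
geobox 0.68 [78.4, 200.0, 131.1, 278.6] [471. 354.] [191.  90.] 17 
   [[367.0, 369.0], [393.0, 283.0], [576.0, 338.0], [549.0, 424.0]]
   mark 0.81 [103. 238.] [476. 357.]
notebook 0.61 [360.6, 112.5, 429.0, 191.4] [ 635. -436.] [159. 220.] 89 
   [[524.0, -514.0], [744.0, -517.0], [746.0, -358.0], [526.0, -355.0]]
   mark 0.84 [393. 149.] [ 636. -448.]
rail 0.73 [150.8, 136.7, 259.4, 194.2] [648. 176.] [ 70. 150.] 51 
   [[567.0, 197.0], [684.0, 102.0], [728.0, 156.0], [611.0, 251.0]]
1.05
```

```bash
python3 - <<'E'
from h import *
im=cv2.imread('pics/top0.png')
cv2.imwrite('pics/z1.png',cv2.resize(im[125:275,140:330],None,fx=4,fy=4,interpolation=cv2.INTER_CUBIC))
E
```

```text
(no output)
```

View pics/z1.png

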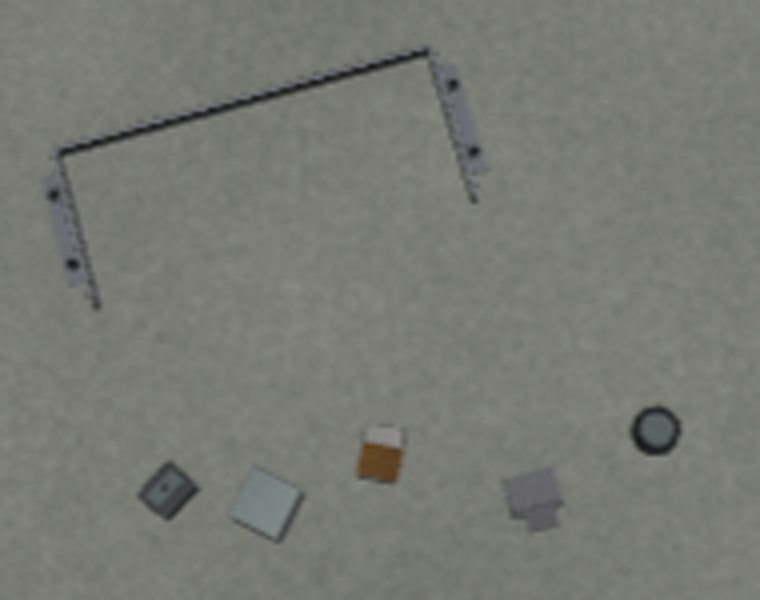

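```bash
cat >> h.py <<'E'
def railfit():
    from scipy.optimize import least_squares
    c=get_calibration('top')
    Z=np.array([[60,153],[430,51],[475,201],[97,307]])/4+[140-.4,125-.4]
    L=np.array([[.057,.132],[.057,-.132],[-.055,-.132],[-.055,.132]])
    def f(v):
        r=np.array([[np.cos(v[2]),-np.sin(v[2])],[np.sin(v[2]),np.cos(v[2])]])
        return (proj(c,np.c_[L@r.T+v[:2],np.full(4,.012)])-Z).ravel()
    o=least_squares(f,[.65,.08,0]); return o.x,o.fun
E
python3 - <<'E'
from h import *
v,f=railfit(); print(v,f.round(1))
c=get_calibration('top')
r=np.array([[np.cos(v[2]),-np.sin(v[2])],[np.sin(v[2]),np.cos(v[2])]])
for n,p in dict(mouthL=(-.055,.13),mouthR=(-.055,-.13),backL=(.055,.13),backR=(.055,-.13)).items(): print(n,(r@p+v[:2]).round(3))
for n,z,h in (('sh',(168,490),.013),('er',(381,455),.012),('mag',(656,431),.012),('cube',(267,503),.034),('clip',(533,498),.01)):
    w=ray(c,np.array(z)/4+[139.6,124.6],h); print(n,w.round(3),'in rail',(r.T@(w-v[:2])).round(3))
s=sense();print(R.from_rotvec(s['ee_rot']).as_matrix().round(3))
E
```

```text
[0.63147913 0.06772363 0.17049954] [-1.  -0.2  0.4 -0.4  0.7  0.2 -0.1  0.3]
mouthL [0.555 0.187]
mouthR [ 0.599 -0.07 ]
backL [0.664 0.205]
backR [ 0.708 -0.051]
sh [0.429 0.151] in rail [-0.185  0.116]
er [0.437 0.011] in rail [-0.202 -0.023]
mag [ 0.432 -0.17 ] in rail [-0.237 -0.201]
cube [0.411 0.086] in rail [-0.214  0.056]
clip [ 0.398 -0.085] in rail [-0.256 -0.111]
[[ 0.904  0.428  0.   ]
 [ 0.428 -0.904 -0.   ]
 [-0.     0.    -1.   ]]
```

```bash
cat >> h.py <<'E'
def plan(x,y,z,yaw):
    s=sense(); M=R.from_rotvec(s['ee_rot'])
    a=np.deg2rad(yaw); T=R.from_matrix([[np.cos(a),np.sin(a),0],[np.sin(a),-np.cos(a),0],[0,0,-1]])
    print('->',(x,y,z,yaw),'shift mm',(M.inv().apply(np.array([x,y,z])-s['position'])*1000).round(1),'turn',np.rad2deg((M.inv()*T).as_rotvec()).round(1))
def st():
    s=sense(); m=R.from_rotvec(s['ee_rot']).as_matrix()
    print('t',round(s['clock'],2),'p',s['position'].round(4),'yaw',round(float(np.rad2deg(np.arctan2(m[1,0],m[0,0]))),1),'zax',m[:,2].round(3),'F',s['ft_force'].round(1),'op',round(s['opening'],4),'q',s['qpos'].round(2))
E
python3 -c "
from h import *
st();plan(.403,-.201,.10,47)"
```

```text
t 1.05 p [ 0.2672 -0.565   0.2453] yaw 25.3 zax [ 0. -0. -1.] F [ 1.4  0.  -0.3] op 0.0856 q [ 1.11  0.33 -0.06  1.46  0.02  1.35 -0.09]
-> (0.403, -0.201, 0.1, 47) shift mm [ 278.4 -271.   145.3] turn [  0.    0.  -21.7]
```

{"name": "apply_moves", "arguments": {"increments": [[-0.58,28,-27,14,0,0,-2],[-0.58,56,-54,29,0,0,-4],[-0.58,84,-81,43,0,0,-7],[-0.58,112,-108,58,0,0,-9],[-0.58,140,-135,72,0,0,-11],[-0.58,168,-163,87,0,0,-13],[-0.58,196,-190,101,0,0,-15],[-0.58,224,-217,116,0,0,-18],[-0.58,251,-244,130,0,0,-20],[-0.58,278,-271,145,0,0,-22]]}}

```text
clock: 1.88
position: [0.4031, -0.1995, 0.1002]
ee_rot: [2.875, 1.263, 0.001]
ft_force: [1.3, -0.0, -0.2]
opening: 0.018
```

```bash
python3 - <<'E'
from h import *
st();plan(.403,-.201,.017,47)
im=camera('wrist'); cv2.imwrite('pics/w1.png',im)
im=camera('side'); cv2.imwrite('pics/s1.png',im)
E
```

```text
t 1.88 p [ 0.4031 -0.1995  0.1002] yaw 47.4 zax [ 0.001 -0.001 -1.   ] F [ 1.3 -0.  -0.2] op 0.018 q [ 0.74  0.12 -0.39  2.06  0.05  0.98 -0.43]
-> (0.403, -0.201, 0.017, 47) shift mm [-1.2  0.8 83.2] turn [ 0.1 -0.   0.4]
```

View pics/w1.png

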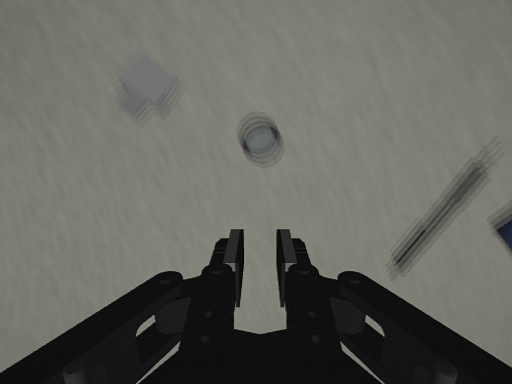

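View pics/s1.png

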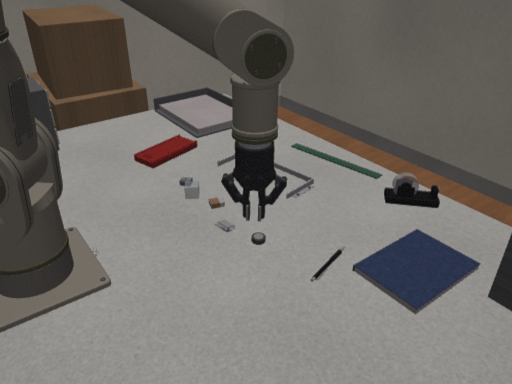

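{"name": "apply_moves", "arguments": {"increments": [[-0.58,-1,1,12,0,0,0],[-0.58,-1,1,24,0,0,0],[-0.58,-1,1,36,0,0,0],[-0.58,-1,1,48,0,0,0],[-0.58,-1,1,58,0,0,0],[-0.58,-1,1,66,0,0,0],[-0.58,-1,1,73,0,0,0],[-0.58,-1,1,78,0,0,0],[-0.58,-1,1,82,0,0,0],[-0.58,-1,1,82,0,0,0]]}}

```text
clock: 2.82
position: [0.4033, -0.1962, 0.0161]
ee_rot: [-2.868, -1.273, 0.001]
ft_force: [-0.1, 0.8, 0.2]
opening: 0.0177
```

```bash
python3 - <<'E'
from h import *
st()
im=camera('wrist'); cv2.imwrite('pics/w2.png',im)
plan(.535,-.0595,.017,47)
plan(.535,-.0595,.017,10)
E
```

```text
t 2.82 p [ 0.4033 -0.1962  0.0161] yaw 47.9 zax [-0.002  0.003 -1.   ] F [-0.1  0.8  0.2] op 0.0177 q [ 0.71  0.26 -0.38  2.11  0.13  0.79 -0.49]
-> (0.535, -0.0595, 0.017, 47) shift mm [189.6   5.8  -0.3] turn [-0.2 -0.   0.9]
-> (0.535, -0.0595, 0.017, 10) shift mm [189.6   5.8  -0.3] turn [-0.2  0.  37.9]
```

View pics/w2.png

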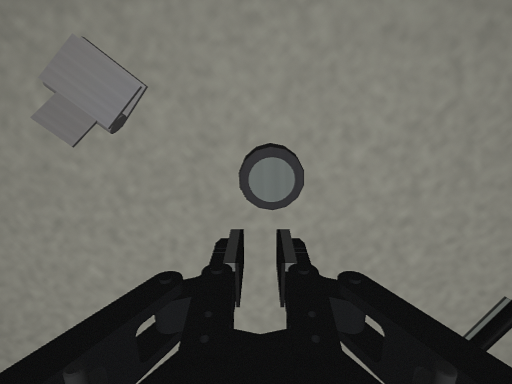

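{"name": "apply_moves", "arguments": {"increments": [[-0.58,2,5,0,0,0,0],[-0.58,8,6,0,0,0,0],[-0.58,18,6,0,0,0,0],[-0.58,30,6,0,0,0,0],[-0.58,42,6,0,0,0,0],[-0.58,54,6,0,0,0,0],[-0.58,66,6,0,0,0,0],[-0.58,78,6,0,0,0,0],[-0.58,90,6,0,0,0,0],[-0.58,100,6,0,0,0,0]]}}

```text
clock: 3.7
position: [0.4762, -0.1245, 0.0169]
ee_rot: [-2.868, -1.274, -0.0]
ft_force: [0.7, -0.3, 0.4]
opening: 0.0179
```

```bash
python3 - <<'E'
from h import *
st()
im=camera('wrist'); cv2.imwrite('pics/w3.png',im)
plan(.535,-.0595,.017,47)
E
```

```text
t 3.7 p [ 0.4762 -0.1245  0.0169] yaw 47.9 zax [-0.001  0.003 -1.   ] F [ 0.7 -0.3  0.4] op 0.0179 q [ 0.54  0.34 -0.42  2.    0.18  0.83 -0.72]
-> (0.535, -0.0595, 0.017, 47) shift mm [85.7  0.4  0.3] turn [-0.1 -0.2  1. ]
```

View pics/w3.png

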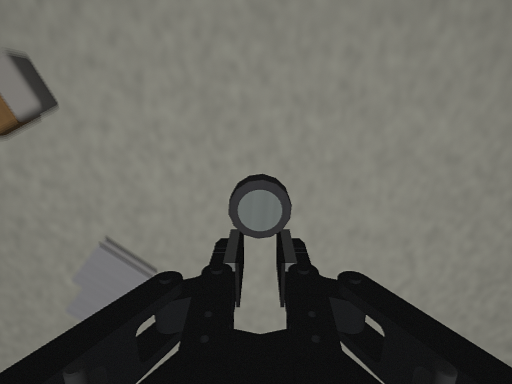

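{"name": "apply_moves", "arguments": {"increments": [[-0.58,4,0,0,0,0,0],[-0.58,13,0,0,0,0,0],[-0.58,23,0,0,0,0,0],[-0.58,34,0,0,0,0,0],[-0.58,45,0,0,0,0,0],[-0.58,56,0,0,0,0,0],[-0.58,66,0,0,0,0,0],[-0.58,75,0,0,0,0,0],[-0.58,82,0,0,0,0,0],[-0.58,86,0,0,0,0,0]]}}

```text
clock: 4.58
position: [0.5356, -0.058, 0.0173]
ee_rot: [-2.866, -1.278, -0.003]
ft_force: [0.5, 0.5, 0.1]
opening: 0.018
```

```bash
python3 - <<'E'
from h import *
st()
v,_=railfit(); s=sense(); m=R.from_rotvec(s['ee_rot']).as_matrix()
C=s['position'][:2]+.0265*m[:2,0]; r=np.array([[np.cos(v[2]),-np.sin(v[2])],[np.sin(v[2]),np.cos(v[2])]])
print('mag est',C,'rail',r.T@(C-v[:2]))
for yaw in (35,22,10):
    a=np.deg2rad(yaw); p=C-.029*np.array([np.cos(a),np.sin(a)]); plan(p[0],p[1],.017,yaw)
im=camera('top'); cv2.imwrite('pics/t3.png',cv2.resize(im[125:275,140:330],None,fx=4,fy=4))
E
```

```text
t 4.58 p [ 0.5356 -0.058   0.0173] yaw 48.1 zax [ 0.     0.004 -1.   ] F [0.5 0.5 0.1] op 0.018 q [ 0.39  0.43 -0.43  1.89  0.22  0.87 -0.88]
mag est [ 0.55330479 -0.03830961] rail [-0.09503198 -0.09123157]
-> (np.float64(0.5295493789250085), np.float64(-0.05494333157494523), 0.017, 35) shift mm [-1.8 -6.6  0.3] turn [-0.2 -0.2 13.1]
-> (np.float64(0.5264164564269525), np.float64(-0.04917320612982634), 0.017, 22) shift mm [  0.4 -12.7   0.3] turn [-0.2 -0.1 26.1]
-> (np.float64(0.5247453633720353), np.float64(-0.043345412073105875), 0.017, 10) shift mm [  3.7 -17.9   0.3] turn [-0.2 -0.1 38.1]
```

View pics/t3.png

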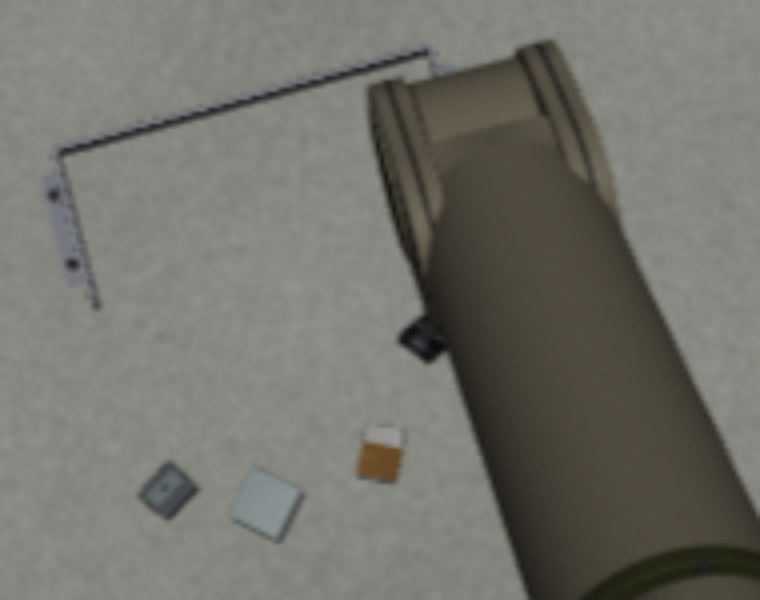

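{"name": "apply_moves", "arguments": {"increments": [[-0.58,-2.5,0,0,0,0,0],[-0.58,-3,-2,0,0,0,4],[-0.58,-2.5,-4,0,0,0,9],[-0.58,-2,-6.6,0,0,0,13],[-0.58,-1,-9,0,0,0,18],[-0.58,0,-11,0,0,0,22],[-0.58,0.5,-12.7,0,0,0,26],[-0.58,2,-15,0,0,0,31],[-0.58,3,-17,0,0,0,35],[-0.58,3.7,-18,0,0,0,38]]}}

```text
clock: 5.47
position: [0.5244, -0.0434, 0.0174]
ee_rot: [-3.126, -0.269, -0.001]
ft_force: [-0.2, 0.9, -0.6]
opening: 0.018
```

```bash
python3 - <<'E'
from h import *
st()
im=camera('wrist'); cv2.imwrite('pics/w4.png',im)
v,_=railfit();print(v)
r=np.array([[np.cos(v[2]),-np.sin(v[2])],[np.sin(v[2]),np.cos(v[2])]])
p=r@[-.01,-.09]+v[:2]; plan(p[0],p[1],.017,10)
E
```

```text
t 5.47 p [ 0.5244 -0.0434  0.0174] yaw 9.8 zax [ 0.     0.004 -1.   ] F [-0.2  0.9 -0.6] op 0.018 q [ 0.27  0.39 -0.32  1.92  0.15  0.85 -1.52]
[0.63147913 0.06772363 0.17049954]
-> (np.float64(0.636894846475621), np.float64(-0.022668131410636644), 0.017, 10) shift mm [114.3  -1.4   0.5] turn [-0.2 -0.  -0.3]
```

View pics/w4.png

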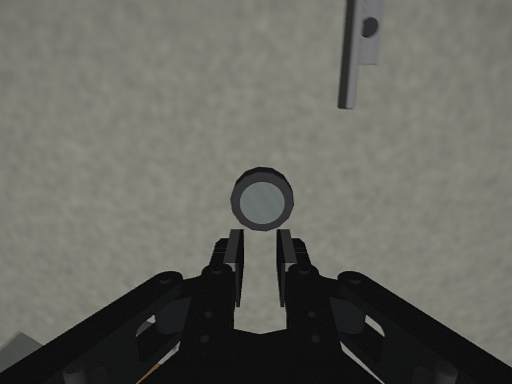

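{"name": "apply_moves", "arguments": {"increments": [[-0.58,4,-1,0,0,0,0],[-0.58,14,-1,0,0,0,0],[-0.58,26,-1,0,0,0,0],[-0.58,39,-1,0,0,0,0],[-0.58,52,-1,0,0,0,0],[-0.58,65,-1,0,0,0,0],[-0.58,78,-1,0,0,0,0],[-0.58,90,-1,0,0,0,0],[-0.58,100,-1,0,0,0,0],[-0.58,106,-1,0,0,0,0]]}}

```text
clock: 6.35
position: [0.6302, -0.0243, 0.0174]
ee_rot: [-3.126, -0.267, -0.002]
ft_force: [-0.8, -0.1, 0.4]
opening: 0.018
```

```bash
python3 - <<'E'
from h import *
st()
im=camera('wrist'); cv2.imwrite('pics/w5.png',im)
E
```

```text
t 6.35 p [ 0.6302 -0.0243  0.0174] yaw 9.7 zax [ 0.001  0.004 -1.   ] F [-0.8 -0.1  0.4] op 0.018 q [ 0.2   0.58 -0.29  1.64  0.19  0.95 -1.57]
```

View pics/w5.png

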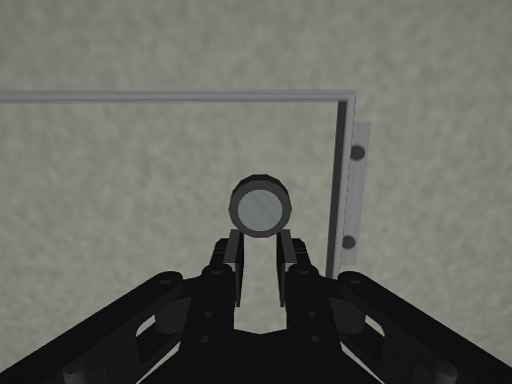

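```bash
python3 - <<'E'
from h import *
plan(.397,.004,.10,10)
E
```

```text
-> (0.397, 0.004, 0.1, 10) shift mm [-225.4  -67.6  -82.7] turn [-0.2 -0.1 -0.3]
```

{"name": "apply_moves", "arguments": {"increments": [[-0.58,-6,0,0,0,0,0],[-0.58,-10,0,-25,0,0,0],[-0.58,-15,0,-55,0,0,0],[-0.58,-30,-5,-80,0,0,0],[-0.58,-60,-15,-85,0,0,0],[-0.58,-95,-25,-85,0,0,0],[-0.58,-130,-38,-85,0,0,0],[-0.58,-165,-50,-85,0,0,0],[-0.58,-200,-61,-84,0,0,0],[-0.58,-225,-68,-83,0,0,0]]}}

```text
clock: 7.23
position: [0.3936, 0.0043, 0.0996]
ee_rot: [-3.127, -0.267, -0.0]
ft_force: [-0.1, 1.0, -0.1]
opening: 0.0178
```

```bash
python3 - <<'E'
from h import *
st()
im=camera('wrist');im=camera('wrist'); cv2.imwrite('pics/w6.png',im)
st();plan(.397,.004,.017,10)
E
```

```text
t 7.23 p [0.3936 0.0043 0.0996] yaw 9.8 zax [-0.     0.003 -1.   ] F [-0.1  1.  -0.1] op 0.0178 q [ 0.28 -0.01 -0.39  2.18 -0.01  0.97 -1.51]
t 7.33 p [0.3928 0.004  0.0995] yaw 9.8 zax [-0.001  0.003 -1.   ] F [ 0.9 -0.6  0. ] op 0.0184 q [ 0.28 -0.01 -0.39  2.18 -0.01  0.97 -1.51]
-> (0.397, 0.004, 0.017, 10) shift mm [ 4.2  0.9 82.5] turn [-0.2  0.  -0.2]
```

View pics/w6.png

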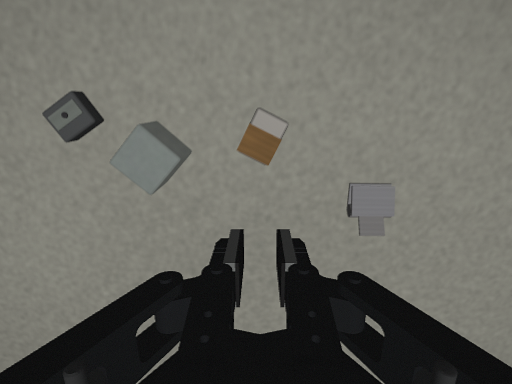

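{"name": "apply_moves", "arguments": {"increments": [[-0.58,1,1,12,0,0,0],[-0.58,2,1,24,0,0,0],[-0.58,2,1,36,0,0,0],[-0.58,2,1,48,0,0,0],[-0.58,2,1,58,0,0,0],[-0.58,2,1,66,0,0,0],[-0.58,2,1,73,0,0,0],[-0.58,2,1,78,0,0,0],[-0.58,2,1,82,0,0,0],[-0.58,2,1,82,0,0,0]]}}

```text
clock: 8.17
position: [0.3946, 0.0035, 0.017]
ee_rot: [-3.127, -0.268, 0.003]
ft_force: [-0.2, -1.0, -0.4]
opening: 0.0178
```

```bash
python3 - <<'E'
from h import *
st()
im=camera('wrist'); cv2.imwrite('pics/w7.png',im)
plan(.606,.042,.017,10)
E
```

```text
t 8.17 p [0.3946 0.0035 0.017 ] yaw 9.8 zax [-0.002  0.003 -1.   ] F [-0.2 -1.  -0.4] op 0.0178 q [ 0.26  0.15 -0.39  2.24  0.08  0.76 -1.59]
-> (0.606, 0.042, 0.017, 10) shift mm [ 2.146e+02 -2.000e+00  2.000e-01] turn [-0.2  0.1 -0.2]
```

View pics/w7.png

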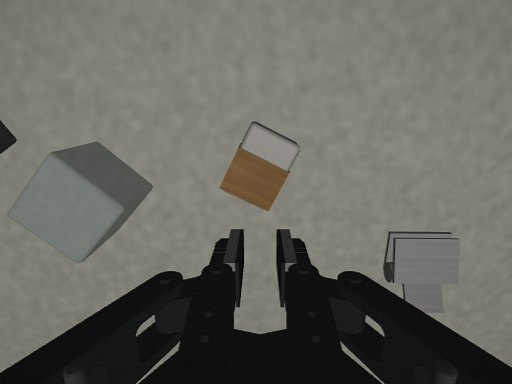

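{"name": "apply_moves", "arguments": {"increments": [[-0.58,3,0,0,0,0,0],[-0.58,9,0,0,0,0,0],[-0.58,17,0,0,0,0,0],[-0.58,27,-1,0,0,0,0],[-0.58,38,-1,0,0,0,0],[-0.58,50,-1,0,0,0,0],[-0.58,62,-1,0,0,0,0],[-0.58,74,-1,0,0,0,0],[-0.58,86,-1,0,0,0,0],[-0.58,96,-1,0,0,0,0]]}}

```text
clock: 9.05
position: [0.4909, 0.0213, 0.0173]
ee_rot: [-3.127, -0.268, 0.001]
ft_force: [-1.1, 0.1, 0.1]
opening: 0.0182
```

```bash
python3 - <<'E'
from h import *
st()
im=camera('wrist'); cv2.imwrite('pics/w8.png',im)
plan(.604,.042,.017,10)
E
```

```text
t 9.05 p [0.4909 0.0213 0.0173] yaw 9.8 zax [-0.001  0.003 -1.   ] F [-1.1  0.1  0.1] op 0.0182 q [ 0.19  0.33 -0.37  2.01  0.16  0.82 -1.66]
-> (0.604, 0.042, 0.017, 10) shift mm [113.4  -1.    0.7] turn [-0.2 -0.1 -0.2]
```

View pics/w8.png

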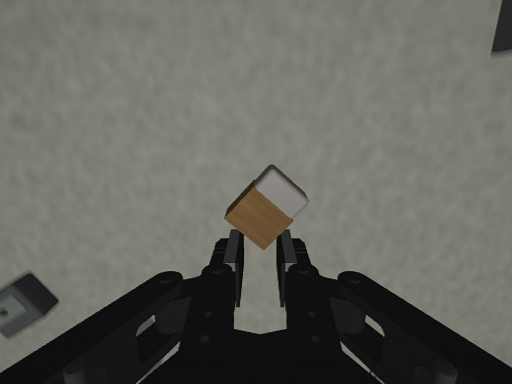

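{"name": "apply_moves", "arguments": {"increments": [[-0.58,4,0,0,0,0,0],[-0.58,14,0,0,0,0,0],[-0.58,27,-1,0,0,0,0],[-0.58,41,-1,0,0,0,0],[-0.58,55,-1,0,0,0,0],[-0.58,69,-1,0,0,0,0],[-0.58,83,-1,0,0,0,0],[-0.58,97,-1,0,0,0,0],[-0.58,109,-1,0,0,0,0],[-0.58,118,-1,0,0,0,0]]}}

```text
clock: 9.93
position: [0.6097, 0.043, 0.0177]
ee_rot: [-3.127, -0.268, -0.002]
ft_force: [-0.4, 0.2, -0.2]
opening: 0.018
```

```bash
python3 - <<'E'
from h import *
st()
im=camera('wrist'); cv2.imwrite('pics/w9.png',im)
E
```

```text
t 9.93 p [0.6097 0.043  0.0177] yaw 9.8 zax [ 0.001  0.003 -1.   ] F [-0.4  0.2 -0.2] op 0.018 q [ 0.12  0.55 -0.33  1.7   0.21  0.93 -1.69]
```

View pics/w9.png

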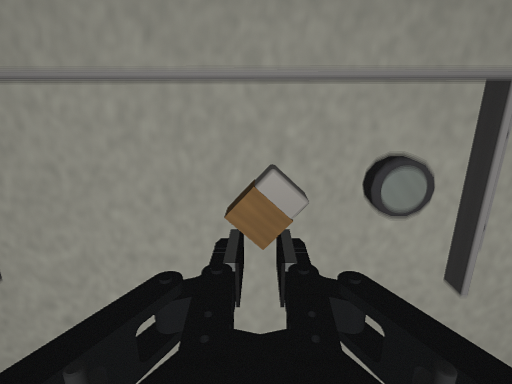

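```bash
python3 - <<'E'
from h import *
plan(.388,.155,.10,-4)
E
```

```text
-> (0.388, 0.155, 0.1, -4) shift mm [-200.4 -148.3  -82.2] turn [-0.2 -0.1 13.8]
```

{"name": "apply_moves", "arguments": {"increments": [[-0.58,-6,0,0,0,0,0],[-0.58,-10,0,-25,0,0,0],[-0.58,-15,0,-55,0,0,2],[-0.58,-30,-10,-80,0,0,4],[-0.58,-55,-30,-85,0,0,6],[-0.58,-85,-55,-85,0,0,8],[-0.58,-115,-80,-85,0,0,10],[-0.58,-145,-105,-85,0,0,12],[-0.58,-175,-130,-84,0,0,13],[-0.58,-200,-148,-83,0,0,14]]}}

```text
clock: 10.82
position: [0.3852, 0.1553, 0.1004]
ee_rot: [-3.137, 0.115, -0.003]
ft_force: [-0.5, 1.8, -0.4]
opening: 0.0179
```

```bash
python3 - <<'E'
from h import *
im=camera('wrist');im=camera('wrist'); cv2.imwrite('pics/w10.png',im)
st();plan(.388,.155,.017,-4)
E
```

```text
t 10.92 p [0.3839 0.1559 0.1003] yaw -4.0 zax [ 0.001  0.002 -1.   ] F [0.  0.1 0.3] op 0.0183 q [-0.01  0.04 -0.49  2.13  0.02  0.97 -2.15]
-> (0.388, 0.155, 0.017, -4) shift mm [ 4.1  0.8 83.3] turn [-0.1 -0.1  0. ]
```

View pics/w10.png

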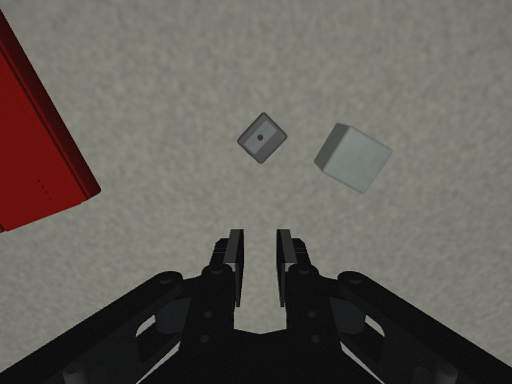

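{"name": "apply_moves", "arguments": {"increments": [[-0.58,1,0,12,0,0,0],[-0.58,2,0,24,0,0,0],[-0.58,2,0,36,0,0,0],[-0.58,2,0,48,0,0,0],[-0.58,2,0,58,0,0,0],[-0.58,2,0,66,0,0,0],[-0.58,2,0,73,0,0,0],[-0.58,2,0,78,0,0,0],[-0.58,2,0,83,0,0,0],[-0.58,2,0,83,0,0,0]]}}

```text
clock: 11.75
position: [0.3856, 0.1558, 0.0166]
ee_rot: [-3.138, 0.109, -0.0]
ft_force: [-0.4, 0.2, 0.1]
opening: 0.0183
```

```bash
python3 - <<'E'
from h import *
im=camera('wrist'); cv2.imwrite('pics/w11.png',im)
st();plan(.595,.139,.017,-4)
E
```

```text
t 11.8 p [0.3858 0.1559 0.017 ] yaw -4.0 zax [ 0.     0.002 -1.   ] F [ 0.3  0.7 -0.1] op 0.018 q [-0.04  0.2  -0.47  2.19  0.13  0.78 -2.24]
-> (0.595, 0.139, 0.017, -4) shift mm [2.099e+02 2.400e+00 1.000e-01] turn [-0.1 -0.   0. ]
```

View pics/w11.png

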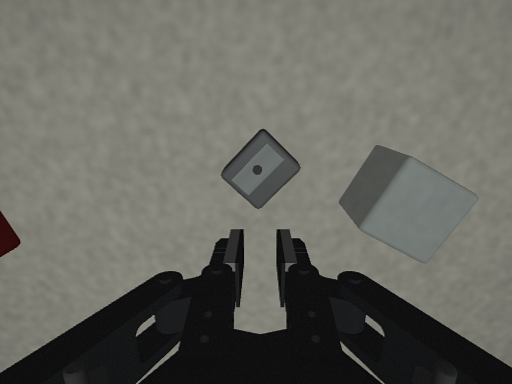

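{"name": "apply_moves", "arguments": {"increments": [[-0.58,3,-1,0,0,0,0],[-0.58,9,-1,0,0,0,0],[-0.58,17,-1,0,0,0,0],[-0.58,26,-1,0,0,0,0],[-0.58,36,-1,0,0,0,0],[-0.58,47,-1,0,0,0,0],[-0.58,58,-1,0,0,0,0],[-0.58,70,-1,0,0,0,0],[-0.58,82,-1,0,0,0,0],[-0.58,92,-1,0,0,0,0]]}}

```text
clock: 12.63
position: [0.4792, 0.1502, 0.017]
ee_rot: [-3.138, 0.11, -0.001]
ft_force: [0.1, 0.8, 1.1]
opening: 0.0176
```

```bash
python3 - <<'E'
from h import *
im=camera('wrist'); cv2.imwrite('pics/w12.png',im)
st();plan(.6,.139,.017,-4)
E
```

```text
t 12.68 p [0.4808 0.15   0.0172] yaw -4.1 zax [ 0.002  0.002 -1.   ] F [ 0.8 -0.8  1.2] op 0.0178 q [-0.02  0.36 -0.42  1.98  0.19  0.83 -2.19]
-> (0.6, 0.139, 0.017, -4) shift mm [119.7   2.6   0.4] turn [-0.1 -0.1 -0.1]
```

View pics/w12.png

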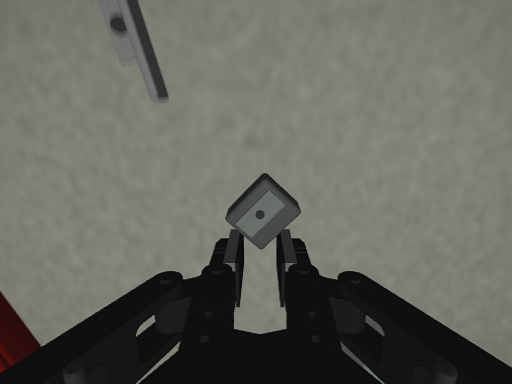

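{"name": "apply_moves", "arguments": {"increments": [[-0.58,4,0,0,0,0,0],[-0.58,14,0,0,0,0,0],[-0.58,27,1,0,0,0,0],[-0.58,41,1,0,0,0,0],[-0.58,55,1,0,0,0,0],[-0.58,69,1,0,0,0,0],[-0.58,83,2,0,0,0,0],[-0.58,97,2,0,0,0,0],[-0.58,110,2,0,0,0,0],[-0.58,119,2,0,0,0,0]]}}

```text
clock: 13.52
position: [0.6007, 0.1392, 0.0174]
ee_rot: [-3.137, 0.112, -0.004]
ft_force: [-0.1, -0.7, -0.1]
opening: 0.0183
```

```bash
python3 - <<'E'
from h import *
im=camera('wrist'); cv2.imwrite('pics/w13.png',im)
st()
E
```

```text
t 13.57 p [0.6018 0.1389 0.0175] yaw -4.1 zax [ 0.003  0.002 -1.   ] F [-0.6 -0.4  0.8] op 0.0182 q [-0.02  0.56 -0.36  1.68  0.23  0.94 -2.11]
```

View pics/w13.png

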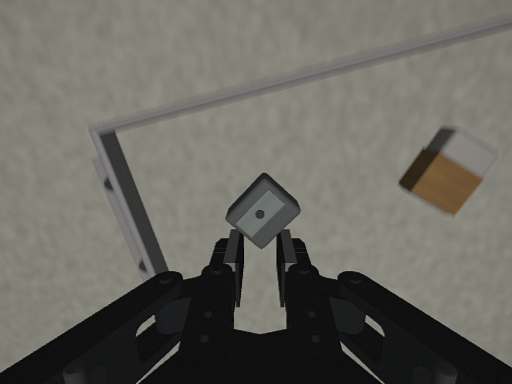

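Inside (sharpener at ~(262,212), rail corner at (100,130), eraser at (447,170)). Retract up and back, clear of the top view.

{"name": "apply_moves", "arguments": {"increments": [[-0.58,-6,0,0,0,0,0],[-0.58,-10,0,-25,0,0,0],[-0.58,-14,0,-55,0,0,0],[-0.58,-20,-10,-90,0,0,0],[-0.58,-30,-30,-120,0,0,-2],[-0.58,-40,-60,-150,0,0,-4],[-0.58,-50,-90,-170,0,0,-6],[-0.58,-60,-125,-190,0,0,-8],[-0.58,-70,-160,-200,0,0,-10],[-0.58,-80,-190,-200,0,0,-12]]}}

```text
clock: 14.4
position: [0.5339, 0.3368, 0.2208]
ee_rot: [-3.13, -0.22, -0.011]
ft_force: [0.4, -0.3, -0.0]
opening: 0.0178
```

```bash
python3 - <<'E'
from h import *
im=camera('top');im=camera('top'); cv2.imwrite('pics/t14.png',im); cv2.imwrite('pics/t14z.png',cv2.resize(im[125:275,140:330],None,fx=4,fy=4,interpolation=cv2.INTER_CUBIC))
c=get_calibration('top'); v,_=railfit();r=np.array([[np.cos(v[2]),-np.sin(v[2])],[np.sin(v[2]),np.cos(v[2])]])
for n in ('eraser','sharpener','magnet','cube','clip'):
    for k in regions_of('top',n)[:1]:
        ys,xs=np.nonzero(k['pixels']); w=ray(c,(xs.mean(),ys.mean()),H[n]*.8); print(n,round(k['conf'],2),w.round(3),'rail',(r.T@(w-v[:2])).round(3))
st()
E
```

```text
eraser 0.55 [0.634 0.044] rail [-0.002 -0.023]
sharpener 0.54 [0.622 0.135] rail [0.002 0.068]
magnet 0.64 [ 0.653 -0.019] rail [ 0.006 -0.089]
cube 0.63 [0.409 0.088] rail [-0.216  0.058]
clip 0.58 [ 0.398 -0.084] rail [-0.256 -0.11 ]
t 14.75 p [0.5353 0.3322 0.2173] yaw 7.8 zax [ 0.003  0.001 -1.   ] F [-0.5 -0.9  0.4] op 0.0177 q [-0.24  0.4  -0.51  1.47  0.2   1.32 -2.2 ]
```

View pics/t14.png

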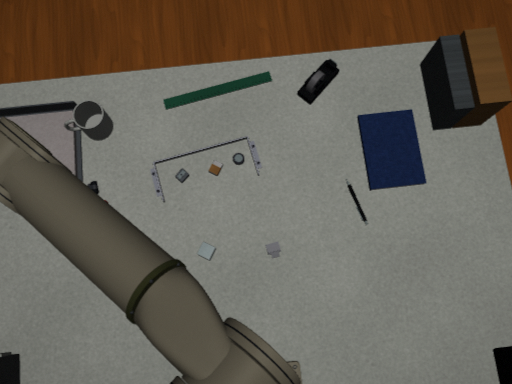

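View pics/t14z.png

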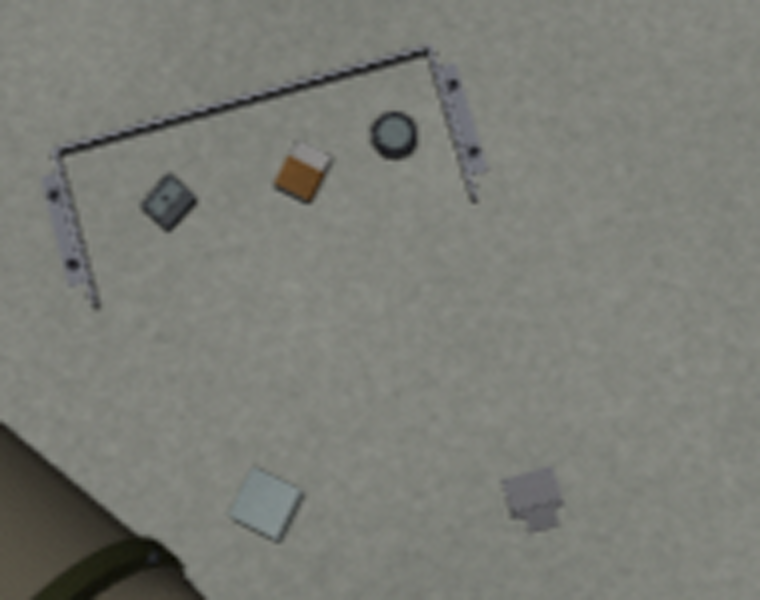

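All three pieces are well inside the rail (zoomed: sharpener (168,203), eraser (303,172), magnet (395,135)). The cube, clip, pencil and notebook haven't moved. The arm hides the red box, but it's still at height z 0.22 and touching nothing, so I'm handing in.

```bash
python3 -c "
from h import *
print(finish_job()); st()"
```

```text
the job is handed in; nothing more can be done
None
the job is handed in; nothing more can be done
```

I pushed the magnet, the eraser and the sharpener one at a time into the catch rail, using two slightly parted fingertips. They were only slid along the desk. I then raised the arm clear and handed the job in at about 15 s; no verdict was reported.

The last top-camera picture put all three at least 53 mm past the rail's mouth, where 18 mm is required. They looked flat.

| Piece | x in rail frame (mm) | y in rail frame (mm) |
|---|---|---|
| Eraser | -2 | -23 |
| Sharpener | +2 | +68 |
| Magnet | +6 | -89 |

- **Bystanders:** the cube and clip measured within about 2 mm of where they started. The pencil and notebook look unmoved in the picture; I did not measure them again.
- **Not checked:** the arm hid the red box in that last picture. No push came near it, and the tool passed it only while raised, about 0.2 m above the desk.
- **Forces:** readings after each move stayed around 1–2 N.

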